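# Pack up a frame tube with the packer that just fits

## Robot

A 6-joint arm with a two-finger parallel gripper is mounted at the origin on the work surface. World frame = base frame: x ahead of the robot, y to its left, z up, the work surface at z = 0. Lengths are in m, angles in degrees, forces in N, time in s.
With the tool pointing down it reaches from about 0.25 to 0.725 m from the base axis. Payload 9.7 kg.
Tool frame: the origin (TCP) lies between the finger pads; the fingertips stand bot.tcp_to_tips ahead of it and the grasp point (between the pads) lies 2 mm behind it (bot.tcp_to_tips is the distance from the TCP to the fingertips, in m); z points along the fingers, y is the line along which they close (so a half turn about z gives the same grasp; the last joint's range is limited). The gripper opens to 85 mm and grips with 20 to 120 N. Pads are 22 mm wide; open, the fingers measure 114 mm over their backs; the gripper's body (76 mm by 85 mm) begins 54 mm behind the grasp point. The pads swing forward as they close: fully open they stand 13 mm farther back than shut.
Start: joints at [67.036, 4.979, 10.078, 95.1, 0, 90], TCP at [0.215, 0.506, 0.248] pointing down, gripper open.
Joint ranges: [-179.16, 179.16], [-48.56, 103.87], [-65.8, 70.77], [-126.05, 130.52], [-82.76, 87.17], [-180, 180]. Speed limits (degrees/s): [127.2, 127.2, 147.25, 180, 180, 180].

## Interface

Orientations are given as [roll, pitch, yaw] about the fixed x, y, z axes, in that order (R = Rz(yaw) Ry(pitch) Rx(roll)).
In Python, from workcell import sensors, camera, camera_params, bot gives the robot as it stands.
- The arm moves only by the tool apply_moves, never from a script. Its argument "motion" is a list of rows, each an object with "jaw": the opening, from -1 (shut) to 1 (fully open); "xyz": the shift along the tool's x, y, z in mm, a list of three; "twist": the turn about the tool's z in rad. A call has 1 to 5 rows; each row is the pose to reach, as a shift and turn from the pose commanded when the call began, along the tool's axes at that moment; what a row does not reach only later rows make up. A row lasts 1/8 s, in which the tool goes at most 62.5 mm and 10.7 degrees, less where a joint would pass 70% of its speed; a pose out of reach is approached as far as the arm can. A call with a gripper value outside its range is refused whole. The fingers move at their own pace and stop on an object; "grip_force" is the grip in N (left out, the last holds). Time passes only in rows, so rows that repeat a pose let the fingers close. It gives the time, the measured TCP pose, the force, the opening and the grip force at its end, in the units of the state.
- sensors.get_obs(): the state, without advancing time (a new reading comes with each control period).
- camera(name): name is "scene" or "top" or "wrist"; returns (picture, depth): 400x640x3 uint8, red, green, blue; 400x640 float32, m along the optical axis (not along the pixel's ray), 0 where there is no reading.
- camera_params(name): a dict with "mtx" (3x3 intrinsics, pixels), "k1" (the pictures are not rectified: a ray, as slopes to the right and down, at radius r is drawn at 1 + k1 r^2 times it, then the intrinsics apply), "rvec" (rotation vector, rad) and "tvec" (3), from world to camera coordinates, as OpenCV has them. Camera axes: x right, y down, z forward; pixel columns grow to the right and rows downward; lengths in m; the calibration is good to about 2 mm. A picture is of the moment at which its call begins: read the wrist's pose just before it. camera_params takes no time and is no camera call; for the wrist camera it gives the pose at the moment of the call.
- bot.job_done(): hands the job in; it is judged then, once.
The state is a dict: "time": time; "q": joint angles; "qd": joint speeds; "joint_efforts": joint torques, N m; "ee_pos": TCP position; "tcp_rot": TCP orientation; "wrist_force": force on the tool from outside, world axes, zero at the start; "torque": the same for the moment, N m; "opening": finger opening in m; "grasp_force": force on a finger pad.
Only numpy, scipy, OpenCV 4.12 (cv2) and the standard library are available. Lean on these libraries where they do the work, as an engineer would, in place of code of your own. Each camera call takes 0.05 s, during which the arm holds its last target. There are 200 camera calls.

## Task

Pack up the near tube of the aluminium frame before it is tacked: push the red-brown sole plate fully home against both brass pins, and on it lay the thickest of the four aluminium packers that still slides in under the tube, pushed fully home against both pins too, so that the two plates make one square pile, centred on the pins and with their edges flush. If a packer will not go under, do not force it, take the next thinner one; push gently, never ram the frame or the pins, and leave the pliers and the hammer alone.

Things in the scene. Friction and masses are not known exactly. Their poses are not given: they have to be found in the camera images.
- bay: two fixed brass stop pins (20 diameter, 40 high, axes 32 apart) and two low dark collars (38 diameter, 7 high) round the near frame posts. Origin: table level, midway between the pins, on the line touching their near sides. +x is level, from the robot side towards the pins; z up. A plate touching both pins has its far end at x = 0
- rail: fixed aluminium U-frame on four dark 20-diameter posts. Its near tube (40 x 190 x 30 high) crosses in front of the pins: bay x -52 to -12, y -95 to 95; posts at y +-76, x -32. Two 38-wide legs run at y +-76 to x 108. Origin: the bay's in plan, but at the height of the tube's underside: its z is the clear height under the tube (28 to 47, varies)
- sole: steel sole plate in brown-red primer paint, 160 long (its x) x 50 wide x 12 thick, loose, lying flat on the table with its far end under the tube, 10 to 35 short of the pins and a little askew. Origin: centre of its underside
- packer15: bare aluminium packer plate, 160 long (its x) x 50 wide x 15 thick, 0.32 kg give or take, lying flat on the table to one side of the frame. The four packers differ only in thickness: 15, 20, 25, 30. Origin: centre of its underside
- packer20: bare aluminium packer plate, 160 long (its x) x 50 wide x 20 thick, 0.43 kg give or take, lying flat on the table to one side of the frame. The four packers differ only in thickness: 15, 20, 25, 30. Origin: centre of its underside
- packer25: bare aluminium packer plate, 160 long (its x) x 50 wide x 25 thick, 0.54 kg give or take, lying flat on the table to one side of the frame. The four packers differ only in thickness: 15, 20, 25, 30. Origin: centre of its underside
- packer30: bare aluminium packer plate, 160 long (its x) x 50 wide x 30 thick, 0.65 kg give or take, lying flat on the table to one side of the frame. The four packers differ only in thickness: 15, 20, 25, 30. Origin: centre of its underside
- pliers: steel locking pliers lying on their side, about 220 long, 80 wide, 16 high; origin under the jaw pivot, jaws to +x (bystander), to be left alone
- hammer: hammer with an orange handle, lying along its x axis (bystander), to be left alone

How it is judged (in metres and radians):
At the end, for the whole second after the job is handed in: Sole plate flat on the table, packer flat on it; both at rest, touching the pins within 2.5 mm, within 7 mm of the bay's centre line, square within 0.04 rad; packer within 5 mm sideways of the sole; less than 6.5 mm between packer and tube (x of sole in the frame of bay between -0.0825 and -0.0775 m and y of sole in the frame of bay between -0.007 and 0.007 m and z of sole in the frame of bay between -0.003 and 0.003 m and angle between the x axis of sole and the x axis of bay, either way round below 0.04 rad and angle between sole's own z axis and vertical below 0.04 rad and linear speed of sole below 0.01 m/s and ((x of packer15 in the frame of bay between -0.0825 and -0.0775 m and y of packer15 in the frame of bay between -0.007 and 0.007 m and z of packer15 in the frame of bay between 0.009 and 0.015 m and angle between the x axis of packer15 and the x axis of bay, either way round below 0.04 rad and angle between packer15's own z axis and vertical below 0.04 rad and linear speed of packer15 below 0.01 m/s and y of packer15 in the frame of sole between -0.005 and 0.005 m and z of rail in the frame of bay below 0.0335 m) or (x of packer20 in the frame of bay between -0.0825 and -0.0775 m and y of packer20 in the frame of bay between -0.007 and 0.007 m and z of packer20 in the frame of bay between 0.009 and 0.015 m and angle between the x axis of packer20 and the x axis of bay, either way round below 0.04 rad and angle between packer20's own z axis and vertical below 0.04 rad and linear speed of packer20 below 0.01 m/s and y of packer20 in the frame of sole between -0.005 and 0.005 m and z of rail in the frame of bay below 0.0385 m) or (x of packer25 in the frame of bay between -0.0825 and -0.0775 m and y of packer25 in the frame of bay between -0.007 and 0.007 m and z of packer25 in the frame of bay between 0.009 and 0.015 m and angle between the x axis of packer25 and the x axis of bay, either way round below 0.04 rad and angle between packer25's own z axis and vertical below 0.04 rad and linear speed of packer25 below 0.01 m/s and y of packer25 in the frame of sole between -0.005 and 0.005 m and z of rail in the frame of bay below 0.0435 m) or (x of packer30 in the frame of bay between -0.0825 and -0.0775 m and y of packer30 in the frame of bay between -0.007 and 0.007 m and z of packer30 in the frame of bay between 0.009 and 0.015 m and angle between the x axis of packer30 and the x axis of bay, either way round below 0.04 rad and angle between packer30's own z axis and vertical below 0.04 rad and linear speed of packer30 below 0.01 m/s and y of packer30 in the frame of sole between -0.005 and 0.005 m and z of rail in the frame of bay below 0.0485 m))).
It fails at once if the pliers or the hammer was moved by more than 40 mm (distance of any of pliers, hammer from where it was at the start of the episode above 0.04 m).
It fails at once if the frame was rammed: more than 60 N on it (contact force between rail and anything else above 60 N).
It fails at once if the stop pins were rammed: more than 60 N on them (contact force between bay and anything else above 60 N).
It also fails if it takes over 72 s, if anything falls off the work surface, if the arm or the gripper's body presses on something with over 40 N, if the wrist force passes 120 N, or if a joint passes its speed limit or range.

## Working session

There is one attempt and no reset: what is moved stays moved. The work goes in short steps, Python scripts to look and compute and a tool call to move; the robot and the scene stay as the last step left them, time stands still between calls to the robot, and variables do not carry over. Pictures are saved under pics/ and viewed, at most 10 in all, crops included, and the job is handed in when it is done.

Besides the shell and the picture viewer there is one more tool, called after "Emit:" by a JSON object that holds its "fn" and its "kwargs". apply_moves: Moves the arm, as the interface text tells. Its arguments: {"type":"object","properties":{"motion":{"type":"array","items":{"type":"object","properties":{"jaw":{"type":"number"},"xyz":{"type":"array","items":{"type":"number"}},"twist":{"type":"number"}}}},"grip_force":{"type":"number"}},"required":["motion"]}

```bash
mkdir -p pics; ls; cat > h.py <<'E'
import numpy as np, cv2
from workcell import sensors, camera, camera_params, bot
def P(name):
    p=camera_params(name); R=cv2.Rodrigues(np.array(p["rvec"],float))[0]; return np.array(p["mtx"],float),float(p["k1"]),R,np.array(p["tvec"],float).ravel()
def slopes(uv,K,k1):
    uv=np.atleast_2d(np.asarray(uv,float))
    return cv2.undistortPoints(uv.reshape(-1,1,2),K,np.array([k1,0,0,0,0.])).reshape(-1,2)
def onplane(uv,z,prm):
    K,k1,R,t=prm; s=slopes(uv,K,k1); d=np.c_[s,np.ones(len(s))]@R; c=-R.T@t
    return c+d*((z-c[2])/d[:,2])[:,None]
def cloud(D,prm):
    K,k1,R,t=prm; h,w=D.shape; g=np.stack(np.meshgrid(np.arange(w),np.arange(h)),-1).reshape(-1,2)
    s=slopes(g,K,k1); X=np.c_[s,np.ones(len(s))]*D.reshape(-1,1)
    return ((X-t)@R).reshape(h,w,3)
def save(n,im): cv2.imwrite("pics/"+n,im[:,:,::-1])
E
python3 - <<'E'
from h import *
o=sensors.get_obs(); print(o, bot.tcp_to_tips)
for n in("top","scene"):
    prm=P(n); im,D=camera(n); save(n+"0.png",im); np.savez(n+"0.npz",im=im,D=D); print(n,prm[0],prm[1],-prm[2].T@prm[3])
E
```

```text
pics
{'time': 0.0, 'q': array([6.70361879e+01, 5.01387798e+00, 1.00332982e+01, 9.50966938e+01,
       3.22961099e-05, 8.99997701e+01]), 'qd': array([-0.06351238,  0.04156783, -0.04847881, -0.00655339,  0.01290956,
        0.02502568]), 'joint_efforts': array([ 1.90382554e-03, -5.20388746e+01,  4.64801753e+01,  1.65773788e-02,
        1.09615430e-04, -5.07591878e-06]), 'ee_pos': array([0.21450858, 0.50623968, 0.24754602]), 'tcp_rot': array([-1.79922726e+02, -3.26061317e-05,  1.57036418e+02]), 'wrist_force': array([-0.35127332,  0.28623055,  1.16431317]), 'torque': array([-0.00564218,  0.03213148,  0.0109413 ]), 'grasp_force': 0.0, 'opening': 0.08560751642316164} 0.017
top [[500.99410159   0.         323.32768087]
 [  0.         500.99410159 199.72936183]
 [  0.           0.           1.        ]] -0.06388240673944984 [ 0.35721654 -0.01651426  1.19848992]
scene [[373.65491029   0.         324.03331223]
 [  0.         373.65491029 200.41123308]
 [  0.           0.           1.        ]] -0.05535912883996319 [ 0.90781578 -0.56454804  0.57672496]
```

View pics/top0.png

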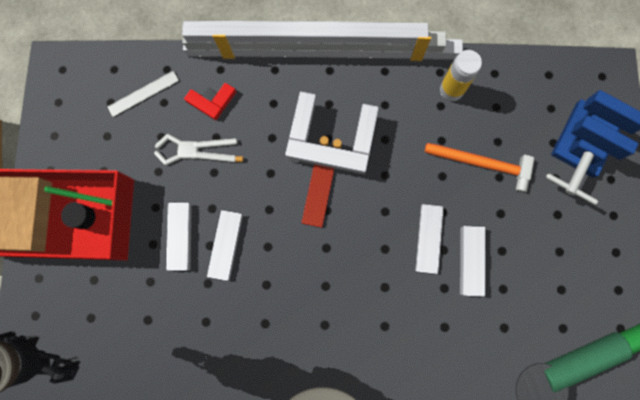

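View pics/scene0.png

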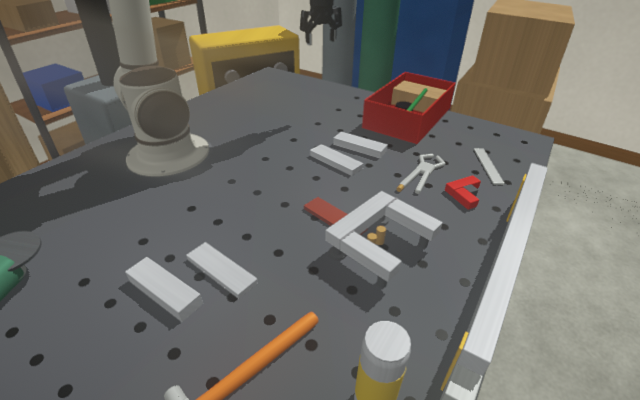

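The top view shows the packers at about px (178,236), (225,245), (430,238) and (473,260). The frame is at (330,140), the pins at (324,140) and (337,142), and the sole at (318,196). The pliers are at (190,150) and the hammer at (480,160). In the scene view the frame is centred near (380,235).

```bash
cat > m.py <<'E'
from h import *
z=np.load("top0.npz"); im,D=z["im"],z["D"]; prm=P("top"); C=cloud(D,prm)
hsv=cv2.cvtColor(im,cv2.COLOR_RGB2HSV)
print("table z",[np.median(C[r-4:r+4,c-4:c+4,2]).round(4) for r,c in((300,330),(220,380),(130,260),(190,275),(260,400))])
white=((hsv[...,1]<40)&(hsv[...,2]>130)).astype(np.uint8)
red=((hsv[...,0]<12)&(hsv[...,1]>100)&(hsv[...,2]>60)).astype(np.uint8)
def rect(mask,box,zz,name):
    m=np.zeros_like(mask); r0,r1,c0,c1=box; m[r0:r1,c0:c1]=mask[r0:r1,c0:c1]
    n,l,s,_=cv2.connectedComponentsWithStats(m); k=1+np.argmax(s[1:,4]); mm=(l==k).astype(np.uint8)
    ero=cv2.erode(mm,np.ones((5,5))); Z=C[...,2][ero>0]; Z=Z[Z>-.1]
    h=np.median(Z); zz=h if zz is None else zz
    cs=max(cv2.findContours(mm,cv2.RETR_EXTERNAL,cv2.CHAIN_APPROX_NONE)[0],key=len).reshape(-1,2)
    w=onplane(cs,zz,prm)[:,:2].astype(np.float32)
    (c,(a,b),ang)=cv2.minAreaRect(w); bx=cv2.boxPoints((c,(a,b),ang))
    e=[bx[1]-bx[0],bx[2]-bx[1]]; e=max(e,key=np.linalg.norm); e=e if e[0]>0 else -e
    print(name,"h",h.round(4),Z.std().round(4),"c",np.round(c,4),"size",np.round((a,b),4),"yaw",np.degrees(np.arctan2(e[1],e[0])).round(2)); return w
if __name__=="__main__":
    rect(white,(195,280,155,195),None,"A"); rect(white,(200,290,200,250),None,"B")
    rect(white,(195,280,410,450),None,"Cc"); rect(white,(215,305,453,495),None,"D")
    rect(red,(160,235,295,340),.012,"sole"); rect(white,(85,180,280,385),None,"frame")
    # frame tops
    for n,(r,c) in {"tubeL":(150,300),"tubeM":(155,327),"tubeR":(161,355),"legL":(115,303),"legR":(125,367)}.items(): print(n,C[r-2:r+3,c-2:c+3].reshape(-1,3).mean(0).round(4))
    pin=((hsv[...,0]>10)&(hsv[...,0]<25)&(hsv[...,1]>100)&(hsv[...,2]>120)).astype(np.uint8)
    m=np.zeros_like(pin); m[130:155,312:350]=pin[130:155,312:350]
    n,l,s,ce=cv2.connectedComponentsWithStats(m); print(s,ce); print(onplane(ce[1:],.04,prm).round(4))
    save("crop0.png",cv2.resize(im[80:300,270:390],None,fx=2.7,fy=2.7,interpolation=cv2.INTER_CUBIC))
E
python3 m.py
```

```text
table z [np.float64(-0.0002), np.float64(0.0003), np.float64(0.0009), np.float64(0.0003), np.float64(0.0006)]
A h 0.0251 0.0837 c [0.4592 0.3522] size [0.1626 0.0537] yaw 2.37
B h 0.0202 0.035 c [0.4408 0.2404] size [0.0538 0.1635] yaw -9.24
Cc h 0.0149 0.0487 c [ 0.4657 -0.2441] size [0.0538 0.163 ] yaw -5.44
D h 0.0301 0.0641 c [ 0.4149 -0.3419] size [0.0567 0.1625] yaw -2.43
sole h 0.0122 0.0854 c [0.5645 0.0213] size [0.0526 0.1483] yaw -10.56
frame h 0.0695 0.0714 c [ 0.709  -0.0097] size [0.1925 0.1624] yaw 79.1
tubeL [0.6606 0.063  0.0692]
tubeM [ 0.6496 -0.      0.0695]
tubeR [ 0.6362 -0.065   0.0701]
legL [0.7457 0.0584 0.0697]
legR [ 0.7238 -0.0924  0.0689]
[[     0      0    640    400 255878]
 [   320    136      8      9     61]
 [   333    139      9      9     61]] [[319.49492336 199.52772024]
 [323.55737705 140.04918033]
 [336.73770492 142.67213115]]
[[ 0.694   0.0093  0.04  ]
 [ 0.688  -0.0223  0.04  ]]
```

View pics/crop0.png

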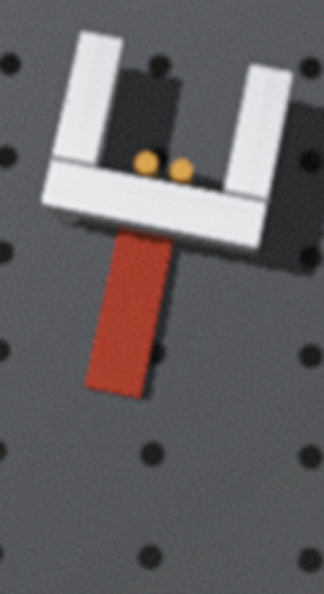

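The rail underside is about 39.5 mm above the table, so sole plus packer25 makes 37 mm and fits with 2.5 mm to spare. The 30 would need 42 mm. A is packer25. In the crop, the sole's near end is at (115,390) and it runs almost parallel to the frame axis. I'll refine the sole's edges now.

```bash
cat >> h.py <<'E'
O=np.array([.6813,-.0045]); YB=-10.8
def bay2w(x,y):
    a=np.radians(YB); return O+np.array([np.cos(a)*x-np.sin(a)*y,np.sin(a)*x+np.cos(a)*y])
def w2bay(p):
    a=np.radians(YB); d=np.asarray(p)[...,:2]-O; return d@np.array([[np.cos(a),-np.sin(a)],[np.sin(a),np.cos(a)]])
from scipy.spatial.transform import Rotation as Rn
def shift(x,y,z,yaw,frm=None):
    "tool-axis shift mm and twist rad from the present pose to world pose, tool down"
    o=sensors.get_obs() if frm is None else frm; p=o["ee_pos"]; e=o["tcp_rot"]
    R=Rn.from_euler("xyz",e,degrees=True).as_matrix()
    d=(yaw-e[2]+90)%180-90
    print("from",np.round(p*1e3,1),np.round(e,2),"shift",np.round(R.T@(np.array([x,y,z])-p)*1e3,1),"twist",round(-np.radians(d),4))
E
python3 - <<'E'
from m import *
w=rect(red,(160,235,295,340),.012,"sole"); b=w2bay(w)*1e3
print(b.min(0),b.max(0))
for s in(1,-1):
    q=b[(b[:,1]*s>np.median(b[:,1])*s+15)&(b[:,0]>-180)&(b[:,0]<-70)]; f=np.polyfit(q[:,0],q[:,1],1); print("side",s,"slope deg",np.degrees(f[0]).round(2),"y at -120:",np.polyval(f,-120).round(2))
q=b[(b[:,0]<-180)&(abs(b[:,1]-5)<15)]; print("near end",np.median(q[:,0]), np.degrees(np.polyfit(q[:,1],q[:,0],1)[0]))
# frame front edge check
w=rect(white,(85,180,280,385),None,"frame"); b=w2bay(w)*1e3; q=b[(abs(b[:,1])<80)&(b[:,0]<-45)]; f=np.polyfit(q[:,1],q[:,0],1); print("front",np.degrees(f[0]),f[1], b.min(0),b.max(0))
shift(*bay2w(-.167,.004),.10,YB+180)
E
```

```text
table z [np.float64(-0.0002), np.float64(0.0003), np.float64(0.0009), np.float64(0.0003), np.float64(0.0006)]
sole h 0.0122 0.0854 c [0.5645 0.0213] size [0.0526 0.1483] yaw -10.56
[-193.81672331  -22.99159194] [-45.39496715  29.97823404]
side 1 slope deg 0.16 y at -120: 28.46
side -1 slope deg 0.06 y at -120: -21.73
near end -192.97078541242536 -0.8655166296770296
frame h 0.0695 0.0714 c [ 0.709  -0.0097] size [0.1925 0.1624] yaw 79.1
front 0.13445708652158475 -51.85267374805479 [-53.00361026 -96.26349676] [109.53329216  96.23522634]
from [214.5 506.2 247.6] [-179.93    0.    157.04] shift [-465.  -319.2  148. ] twist -0.2123
```

Emit:
{"fn": "apply_moves", "kwargs": {"motion": [{"jaw": 1, "xyz": [-465, -319.2, 148], "twist": -0.2123}, {"jaw": 1, "xyz": [-465, -319.2, 148], "twist": -0.2123}, {"jaw": 1, "xyz": [-465, -319.2, 148], "twist": -0.2123}, {"jaw": 1, "xyz": [-465, -319.2, 148], "twist": -0.2123}, {"jaw": 1, "xyz": [-465, -319.2, 148], "twist": -0.2123}], "grip_force": 30}}

```text
time: 0.72
ee_pos: [0.3769, 0.2515, 0.1688]
tcp_rot: [180.0, 0.0, 169.2]
wrist_force: [1.2, 0.8, 0.1]
opening: 0.0856
grasp_force: 0.0
```

```bash
python3 - <<'E'
from h import *
shift(*bay2w(-.167,.0034),.07,YB+180)
E
```

```text
from [376.9 251.5 168.8] [1.8000e+02 1.0000e-02 1.6922e+02] shift [-179.9 -191.1   98.8] twist 0.0004
```

Emit:
{"fn": "apply_moves", "kwargs": {"motion": [{"jaw": 1, "xyz": [-180, -191, 99], "twist": 0}, {"jaw": 1, "xyz": [-180, -191, 99], "twist": 0}, {"jaw": 1, "xyz": [-180, -191, 99], "twist": 0}, {"jaw": 1, "xyz": [-180, -191, 99], "twist": 0}, {"jaw": 1, "xyz": [-180, -191, 99], "twist": 0}]}}

```text
time: 1.35
ee_pos: [0.5176, 0.0294, 0.0687]
tcp_rot: [-180.0, -0.1, 169.1]
wrist_force: [-0.6, 0.1, 1.1]
opening: 0.0853
grasp_force: 0.0
```

```bash
python3 - <<'E'
from h import *
shift(*bay2w(-.167,.0034),.016,YB+180)
prm=P("wrist"); im,D=camera("wrist"); save("w1.png",im); C=cloud(D,prm)
red=(im[...,0]>1.8*im[...,1].astype(int))&(im[...,0]>60); print(red.sum())
b=w2bay(C[red])*1e3; z=C[red][:,2]; k=(abs(z-.012)<.006); print(k.sum(), np.median(z[k]))
for x in(-185,-165,-145,-125,-105): 
    q=b[k&(abs(b[:,0]-x)<4)]; print(x, np.percentile(q[:,1],[1,99]) if len(q) else None)
q=b[k]; print(np.percentile(q[:,0],[.2,99.8]))
E
```

```text
from [517.6  29.4  68.7] [-1.7996e+02 -1.1000e-01  1.6906e+02] shift [-0.3  0.9 52.7] twist -0.0024
11250
10802 0.01202555145568316
-185 [-19.45470474  27.36026401]
-165 [-19.51895728  27.34600689]
-145 [-19.45780732  27.38795713]
-125 [-19.57399506  27.38012852]
-105 [-19.37959201  27.40222859]
[-192.21725391  -69.51066263]
```

Emit:
{"fn": "apply_moves", "kwargs": {"motion": [{"jaw": 1, "xyz": [0, 1, 40], "twist": 0}, {"jaw": 1, "xyz": [0, 1, 53.5], "twist": 0}, {"jaw": 0.3, "xyz": [0, 1, 53.5], "twist": 0}, {"jaw": 0.1, "xyz": [0, 1, 53.5], "twist": 0}, {"jaw": 0, "xyz": [0, 1, 53.5], "twist": 0}]}}

```text
time: 2.02
ee_pos: [0.5182, 0.033, 0.0186]
tcp_rot: [180.0, 0.1, 169.2]
wrist_force: [-3.1, -1.3, 5.4]
opening: 0.0491
grasp_force: 32.2
```

Emit:
{"fn": "apply_moves", "kwargs": {"motion": [{"jaw": 0, "xyz": [0, 0, 0]}, {"jaw": -0.1, "xyz": [0, 0, 0]}], "grip_force": 30}}

```text
validation failed for argument at $.mo...
```

```bash
python3 - <<'E'
from h import *
o=sensors.get_obs(); print(w2bay(o["ee_pos"])*1e3)
shift(*bay2w(-.135,0),.0155,YB+180)
E
```

```text
[-167.22582379    6.31862222]
from [518.2  33.   18.6] [1.7999e+02 1.1000e-01 1.6921e+02] shift [-32.2  -6.3   3.1] twist 0.0002
```

Emit:
{"fn": "apply_moves", "kwargs": {"motion": [{"jaw": 0, "xyz": [0, 0, 0], "twist": 0}, {"jaw": 0, "xyz": [0, 0, 0], "twist": 0}]}}

```text
time: 2.28
ee_pos: [0.5182, 0.0331, 0.0186]
tcp_rot: [180.0, 0.1, 169.2]
wrist_force: [-1.9, -0.3, 7.3]
opening: 0.0491
grasp_force: 32.3
```

```bash
python3 - <<'E'
from h import *
o=sensors.get_obs(); print(w2bay(o["ee_pos"])*1e3,o["wrist_force"],o["qd"],o["ee_pos"],o["q"])
E
```

```text
[-167.22693507    6.32817379] [-1.91884078 -0.28041375  7.30639374] [ 0.01188451 -0.02317685 -0.07322234  0.0843247   0.11030125 -0.03758361] [0.5182209  0.03305129 0.01857894] [ 3.65140547e+00  2.74305893e+00 -1.78565802e+01  6.92837794e+01
 -4.10064337e-03  1.44448798e+01]
```

Emit:
{"fn": "apply_moves", "kwargs": {"motion": [{"jaw": 0, "xyz": [-8, -3, 0], "twist": 0}, {"jaw": 0, "xyz": [-16, -5, 0], "twist": 0}, {"jaw": 0, "xyz": [-24, -5, 0], "twist": 0}, {"jaw": 0, "xyz": [-28, -5, 0], "twist": 0}, {"jaw": 0, "xyz": [-28, -5, 0], "twist": 0}]}}

```text
time: 2.9
ee_pos: [0.5438, 0.0232, 0.0186]
tcp_rot: [180.0, -0.0, 169.2]
wrist_force: [-7.9, 1.2, 10.7]
opening: 0.0488
grasp_force: 32.7
```

```bash
cat > ws.py <<'E'
from h import *
import sys
def look(tag):
    o=sensors.get_obs(); print("tcp bay",(w2bay(o["ee_pos"])*1e3).round(1),o["ee_pos"][2].round(4),"F",o["wrist_force"].round(1))
    for n in("wrist","scene","top"):
        prm=P(n); im,D=camera(n); save(f"{n}{tag}.png",im); np.savez(f"{n}{tag}.npz",im=im,D=D); C=cloud(D,prm)
        red=(im[...,0]>1.8*im[...,1].astype(int))&(im[...,0]>60)
        b=w2bay(C)*1e3; k=red&(abs(C[...,2]-.012)<.004)&(b[...,0]>-230)&(b[...,0]<-50)&(abs(b[...,1])<60)
        q=b[k]; print(n,k.sum())
        if len(q)<30: continue
        for x in(-180,-160,-140,-120,-100,-80):
            s=q[abs(q[:,0]-x)<5,1]; print("  x",x,np.percentile(s,[2,98]).round(1) if len(s)>8 else None)
        print("  x range",np.percentile(q[:,0],[.5,99.5]).round(1))
look(sys.argv[1])
E
python3 ws.py 2
```

```text
tcp bay [-140.3    1.5] 0.0186 F [-7.9  1.2 10.7]
wrist 12647
  x -180 None
  x -160 [-21.9  25.5]
  x -140 [-22.   25.4]
  x -120 [-22.3  25.1]
  x -100 [-22.4  25. ]
  x -80 None
  x range [-165.2  -90.9]
scene 187
  x -180 None
  x -160 [11.  23.4]
  x -140 None
  x -120 [-20.4  22.2]
  x -100 [-21.5  20.3]
  x -80 None
  x range [-160.9  -97.2]
top 0
```

Emit:
{"fn": "apply_moves", "kwargs": {"motion": [{"jaw": 0, "xyz": [-2, -1.5, 0], "twist": 0}, {"jaw": 0, "xyz": [-4, -1.5, 0], "twist": 0}, {"jaw": 0, "xyz": [-5, -1.5, 0], "twist": 0}, {"jaw": 0, "xyz": [-6, -1.5, 0], "twist": 0}]}}

```text
time: 3.55
ee_pos: [0.5488, 0.0209, 0.0186]
tcp_rot: [179.9, -0.1, 169.2]
wrist_force: [-11.5, 2.8, 13.6]
opening: 0.0489
grasp_force: 32.9
```

Emit:
{"fn": "apply_moves", "kwargs": {"motion": [{"jaw": 0, "xyz": [-0.5, 0, 0], "twist": 0}, {"jaw": 0, "xyz": [-1, 0, 0], "twist": 0}, {"jaw": 0, "xyz": [-1.5, 0, 0], "twist": 0}, {"jaw": 0, "xyz": [-2, 0, 0], "twist": 0}]}}

```text
time: 4.05
ee_pos: [0.5497, 0.0206, 0.0185]
tcp_rot: [179.9, -0.2, 169.2]
wrist_force: [-19.0, 4.5, 18.8]
opening: 0.0489
grasp_force: 33.4
```

```bash
python3 ws.py 3|head -8
```

```text
tcp bay [-134.    0.] 0.0185 F [-19.    4.5  18.8]
wrist 12688
  x -180 None
  x -160 [-23.3  23.8]
  x -140 [-23.3  24. ]
  x -120 [-23.5  24. ]
  x -100 [-23.6  23.7]
  x -80 [-8.  9.]
```

Emit:
{"fn": "apply_moves", "kwargs": {"motion": [{"jaw": 0, "xyz": [-0.7, 0, 0], "twist": 0}, {"jaw": 0, "xyz": [-1.5, 0, 0], "twist": 0}, {"jaw": 0, "xyz": [-1.5, 0, 0], "twist": 0}]}}

```text
time: 4.58
ee_pos: [0.5498, 0.0206, 0.0185]
tcp_rot: [180.0, -0.4, 169.3]
wrist_force: [-26.0, 4.6, 22.8]
opening: 0.0489
grasp_force: 33.9
```

```bash
python3 ws.py 4
```

```text
tcp bay [-133.8    0. ] 0.0185 F [-26.    4.6  22.8]
wrist 12702
  x -180 None
  x -160 [-23.2  23.9]
  x -140 [-23.4  24.1]
  x -120 [-23.5  23.9]
  x -100 [-23.6  23.6]
  x -80 [-8.1  9.2]
  x range [-159.   -84.7]
scene 156
  x -180 None
  x -160 None
  x -140 None
  x -120 [-23.   23.4]
  x -100 [-23.5  21.3]
  x -80 None
  x range [-155.3  -96.9]
top 0
```

Emit:
{"fn": "apply_moves", "kwargs": {"motion": [{"jaw": 0, "xyz": [2, 0, 0], "twist": 0}, {"jaw": 1, "xyz": [2, 0, 0], "twist": 0}, {"jaw": 1, "xyz": [2, 0, 0], "twist": 0}, {"jaw": 1, "xyz": [2, 0, -30], "twist": 0}, {"jaw": 1, "xyz": [2, 0, -80], "twist": 0}]}}

```text
time: 5.35
ee_pos: [0.5503, 0.0198, 0.0963]
tcp_rot: [-180.0, -0.2, 169.2]
wrist_force: [0.6, 0.8, -0.1]
opening: 0.0853
grasp_force: 0.0
```

```bash
python3 ws.py 5|head -8; python3 - <<'E'
from h import *
shift(.4242,.3507,.10,182.4)
E
```

```text
tcp bay [-133.2   -0.6] 0.0963 F [ 0.6  0.8 -0.1]
wrist 8271
  x -180 None
  x -160 [-23.5  23.6]
  x -140 [-24.   24.1]
  x -120 [-23.9  24. ]
  x -100 [-23.8  23.9]
  x -80 [-24.2  23.6]
from [553.1  19.9 100. ] [179.93   0.31 169.19] shift [188.6 300.8  -0.7] twist -0.2305
```

Sole is home and square (y ≈ 0, near end −159). Next I go to packer A.

Emit:
{"fn": "apply_moves", "kwargs": {"motion": [{"jaw": 1, "xyz": [189, 301, 0], "twist": -0.2305}, {"jaw": 1, "xyz": [189, 301, 0], "twist": -0.2305}, {"jaw": 1, "xyz": [189, 301, 0], "twist": -0.2305}, {"jaw": 1, "xyz": [189, 301, 0], "twist": -0.2305}, {"jaw": 1, "xyz": [189, 301, 0], "twist": -0.2305}]}}

```text
time: 6.12
ee_pos: [0.4364, 0.3126, 0.0959]
tcp_rot: [-180.0, -0.0, -177.6]
wrist_force: [1.5, -0.3, 0.6]
opening: 0.0853
grasp_force: 0.0
```

```bash
python3 - <<'E'
from h import *
shift(.4242,.3507,.10,182.4)
E
```

```text
from [436.4 312.6  95.9] [-1.7997e+02 -3.0000e-02 -1.7760e+02] shift [10.6 38.6 -4.1] twist -0.0001
```

Emit:
{"fn": "apply_moves", "kwargs": {"motion": [{"jaw": 1, "xyz": [11, 38.5, 0], "twist": 0}, {"jaw": 1, "xyz": [11, 38.5, 0], "twist": 0}, {"jaw": 1, "xyz": [11, 38.5, 0], "twist": 0}]}}

```text
time: 6.5
ee_pos: [0.4248, 0.3486, 0.096]
tcp_rot: [-179.9, -0.1, -177.6]
wrist_force: [0.2, 0.1, 0.1]
opening: 0.0852
grasp_force: 0.0
```

```bash
python3 - <<'E'
from h import *
o=sensors.get_obs(); print(o["ee_pos"].round(4))
prm=P("wrist"); im,D=camera("wrist"); save("wA.png",im); C=cloud(D,prm)
k=(abs(C[...,2]-.025)<.004)&(abs(C[...,1]-.352)<.06)&(C[...,0]>.3)&(C[...,0]<.6)
hsv=cv2.cvtColor(im,cv2.COLOR_RGB2HSV); k&=hsv[...,1]<60
w=C[k]; print(k.sum(),np.median(w[:,2]),np.percentile(w[:,0],[.5,99.5]))
for x in(.39,.41,.43,.45,.47,.49):
    s=w[abs(w[:,0]-x)<.005,1]; print(x,np.percentile(s,[2,98]).round(4) if len(s)>8 else None)
E
```

```text
[0.4248 0.3486 0.096 ]
13014 0.025000472606767226 [0.3798398  0.53444144]
0.39 [0.3265 0.3742]
0.41 [0.3275 0.375 ]
0.43 [0.3284 0.3759]
0.45 [0.3288 0.3766]
0.47 [0.3298 0.3775]
0.49 [0.3309 0.3783]
```

Emit:
{"fn": "apply_moves", "kwargs": {"motion": [{"jaw": 1, "xyz": [0, 2, 50], "twist": 0}, {"jaw": 1, "xyz": [0, 2, 76], "twist": 0}, {"jaw": 0.3, "xyz": [0, 2, 76], "twist": 0}, {"jaw": 0, "xyz": [0, 2, 76], "twist": 0}, {"jaw": 0, "xyz": [0, 2, 76], "twist": 0}], "grip_force": 80}}

```text
time: 7.18
ee_pos: [0.4259, 0.3513, 0.023]
tcp_rot: [179.9, 0.1, -177.6]
wrist_force: [-0.8, -1.5, 6.4]
opening: 0.0482
grasp_force: 85.6
```

```bash
python3 - <<'E'
from h import *
o=sensors.get_obs(); print(o["ee_pos"].round(4),o["opening"],o["wrist_force"])
E
```

```text
[0.4259 0.3513 0.023 ] 0.04822543009397857 [-0.78335674 -1.50908479  6.43978713]
```

Emit:
{"fn": "apply_moves", "kwargs": {"motion": [{"jaw": 0, "xyz": [0, 0, -30], "twist": 0}, {"jaw": 0, "xyz": [0, 0, -80], "twist": 0}, {"jaw": 0, "xyz": [0, 0, -80], "twist": 0}]}}

```text
time: 7.55
ee_pos: [0.4266, 0.3523, 0.1057]
tcp_rot: [179.7, 0.3, -177.6]
wrist_force: [-0.4, 0.4, -5.2]
opening: 0.0479
grasp_force: 84.6
```

```bash
python3 - <<'E'
from h import *
o=sensors.get_obs(); print(o["wrist_force"],o["opening"])
shift(*bay2w(-.180,0),.085,YB+180)
E
```

```text
[-0.37519021  0.36747092 -5.18031398] 0.04788179616451719
from [426.6 352.3 105.7] [ 179.74    0.34 -177.6 ] shift [ -64.1 -326.2   19.6] twist 0.2303
```

Emit:
{"fn": "apply_moves", "kwargs": {"motion": [{"jaw": 0, "xyz": [-6, -32, 2], "twist": 0.02}, {"jaw": 0, "xyz": [-15, -80, 4], "twist": 0.05}, {"jaw": 0, "xyz": [-26, -130, 8], "twist": 0.09}, {"jaw": 0, "xyz": [-36, -180, 12], "twist": 0.13}, {"jaw": 0, "xyz": [-46, -230, 16], "twist": 0.17}]}}

```text
time: 8.18
ee_pos: [0.4801, 0.1213, 0.0839]
tcp_rot: [-180.0, -0.1, 172.6]
wrist_force: [-0.5, 0.0, -4.3]
opening: 0.0481
grasp_force: 84.7
```

```bash
python3 - <<'E'
from h import *
shift(*bay2w(-.180,0),.085,YB+180)
E
```

```text
from [480.1 121.3  83.9] [-1.7998e+02 -6.0000e-02  1.7259e+02] shift [-36.  -88.2  -1.1] twist 0.0592
```

Emit:
{"fn": "apply_moves", "kwargs": {"motion": [{"jaw": 0, "xyz": [-16, -40, 0], "twist": 0.03}, {"jaw": 0, "xyz": [-30, -74, 0], "twist": 0.059}, {"jaw": 0, "xyz": [-36, -88, 0], "twist": 0.059}, {"jaw": 0, "xyz": [-36, -88, 0], "twist": 0.059}]}}

```text
time: 8.68
ee_pos: [0.5047, 0.0306, 0.0843]
tcp_rot: [-180.0, -0.1, 169.2]
wrist_force: [-0.3, -0.2, -5.2]
opening: 0.0482
grasp_force: 84.8
```

```bash
python3 - <<'E'
from h import *
o=sensors.get_obs(); print("tcp bay",w2bay(o["ee_pos"])*1e3,o["ee_pos"][2],o["tcp_rot"])
for n in("wrist","top"):
    prm=P(n); im,D=camera(n); save(n+"P.png",im); C=cloud(D,prm); b=w2bay(C)*1e3; z=C[...,2]
    hsv=cv2.cvtColor(im,cv2.COLOR_RGB2HSV)
    k=(hsv[...,1]<60)&(abs(z-.088)<.012)&(abs(b[...,1])<40)&(b[...,0]>-300)&(b[...,0]<-40); q=b[k]; print(n,k.sum())
    if k.sum()<50: continue
    print(" x",np.percentile(q[:,0],[.5,99.5]).round(1))
    for x in(-210,-190,-170,-150,-130,-110,-90):
        s=abs(q[:,0]-x)<5
        if s.sum()>8: print(" ",x,np.percentile(q[s,1],[2,98]).round(1),"z",np.median(z[k][s]).round(4))
E
```

```text
tcp bay [-180.07615317    1.42414598] 0.08428025304423763 [-1.79992806e+02 -6.49260335e-02  1.69220517e+02]
wrist 19839
 x [-226. -139.]
  -210 [-22.3  25.1] z 0.0865
  -190 [-34.6  37.9] z 0.0866
  -170 [-22.5  25.7] z 0.0863
  -150 [-21.9  25.4] z 0.086
top 0
```

View pics/wristP.png

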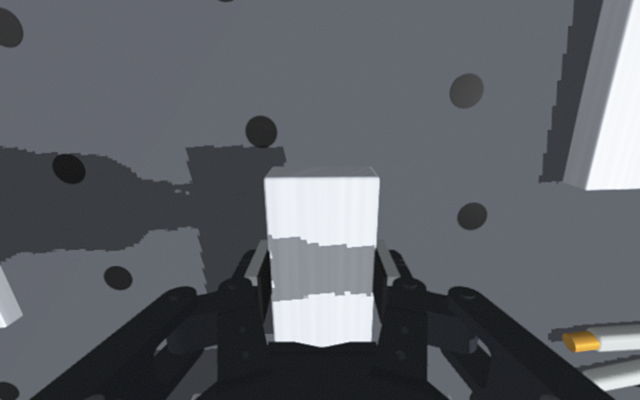

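The wrist view shows the packer's near end at row 175 (cols 265–378), square between the fingers. I lower it onto the sole.

Emit:
{"fn": "apply_moves", "kwargs": {"motion": [{"jaw": 0, "xyz": [0, -1.5, 20], "twist": 0}, {"jaw": 0, "xyz": [0, -1.5, 38], "twist": 0}, {"jaw": 0, "xyz": [0, -1.5, 45], "twist": 0}, {"jaw": 0, "xyz": [0, -1.5, 47], "twist": 0}, {"jaw": 0, "xyz": [0, -1.5, 47], "twist": 0}]}}

```text
time: 9.4
ee_pos: [0.5049, 0.0299, 0.0384]
tcp_rot: [180.0, 0.0, 169.3]
wrist_force: [-0.4, -0.6, -4.4]
opening: 0.0483
grasp_force: 84.7
```

```bash
cat > pk.py <<'E'
from h import *
import sys
o=sensors.get_obs(); print("tcp bay",w2bay(o["ee_pos"])*1e3,o["ee_pos"][2],o["tcp_rot"],o["wrist_force"])
for n in("wrist","scene"):
    prm=P(n); im,D=camera(n); save(n+sys.argv[1]+".png",im); C=cloud(D,prm); b=w2bay(C)*1e3; z=C[...,2]
    hsv=cv2.cvtColor(im,cv2.COLOR_RGB2HSV)
    k=(hsv[...,1]<60)&(abs(z-.038)<.006)&(abs(b[...,1])<40)&(b[...,0]>-260)&(b[...,0]<-54); q=b[k]; print(n,k.sum())
    if k.sum()<50: continue
    print(" x",np.percentile(q[:,0],[.5,99.5]).round(1))
    for x in(-210,-190,-170,-150,-130,-110,-90,-80,-70):
        s=abs(q[:,0]-x)<5
        if s.sum()>8: print(" ",x,np.percentile(q[s,1],[2,98]).round(1),"z",np.median(z[k][s]).round(4))
E
python3 pk.py Q
```

```text
tcp bay [-179.72721694    0.73927306] 0.03838195153926831 [1.79994005e+02 2.68695993e-02 1.69295206e+02] [-0.43778426 -0.64205021 -4.37799224]
wrist 18636
 x [-225.7 -138.5]
  -210 [-22.9  24.4] z 0.0405
  -190 [-34.5  36.2] z 0.0405
  -170 [-22.7  24.7] z 0.0404
  -150 [-22.5  24.8] z 0.0402
scene 828
 x [-219.7  -71.8]
  -210 [-24.2  19.6] z 0.0375
  -190 [-15.9  26.1] z 0.0415
  -170 [-34.9  39.1] z 0.0409
  -150 [-23.7  23.8] z 0.0411
  -130 [-23.8  24. ] z 0.0412
  -110 [-23.4  25.2] z 0.0404
  -90 [-23.3  25.2] z 0.0404
  -80 [-22.8  24.3] z 0.0406
  -70 [-22.9  25.4] z 0.0406
```

Emit:
{"fn": "apply_moves", "kwargs": {"motion": [{"jaw": 0, "xyz": [0, -0.8, 2], "twist": 0}, {"jaw": 0, "xyz": [0, -0.8, 3.5], "twist": 0}, {"jaw": 0, "xyz": [0, -0.8, 4], "twist": 0}, {"jaw": 0, "xyz": [0, -0.8, 4], "twist": 0}]}}

```text
time: 10.0
ee_pos: [0.5047, 0.0289, 0.035]
tcp_rot: [180.0, 0.0, 169.3]
wrist_force: [-5.0, -0.9, 4.6]
opening: 0.0485
grasp_force: 86.1
```

```bash
python3 pk.py R
```

```text
tcp bay [-179.72820748   -0.2845032 ] 0.03498537319986352 [1.79994854e+02 4.87350185e-02 1.69277199e+02] [-5.00917135 -0.87294334  4.55067869]
wrist 18667
 x [-225.6 -138.7]
  -210 [-24.   23.3] z 0.0369
  -190 [-35.6  35.5] z 0.0371
  -170 [-24.1  23.9] z 0.037
  -150 [-23.5  23.7] z 0.037
scene 783
 x [-218.6  -74. ]
  -190 [-18.7  25.3] z 0.0377
  -170 [-36.2  31.1] z 0.0376
  -150 [-24.   23.1] z 0.0376
  -130 [-23.4  22.4] z 0.0377
  -110 [-24.5  24.3] z 0.0376
  -90 [-24.6  24.1] z 0.0375
  -80 [-24.2  24.1] z 0.0374
  -70 [-22.9  24.6] z 0.0382
```

Emit:
{"fn": "apply_moves", "kwargs": {"motion": [{"jaw": 0, "xyz": [-4, 0.2, 0], "twist": 0}, {"jaw": 0, "xyz": [-8, 0.2, 0], "twist": 0}, {"jaw": 0, "xyz": [-12, 0.2, 0], "twist": 0}, {"jaw": 0, "xyz": [-16, 0.2, 0], "twist": 0}, {"jaw": 0, "xyz": [-20, 0.2, 0], "twist": 0}], "grip_force": 40}}

```text
time: 10.72
ee_pos: [0.5242, 0.0257, 0.035]
tcp_rot: [180.0, 0.0, 169.3]
wrist_force: [-6.7, 1.3, 6.1]
opening: 0.0481
grasp_force: 86.1
```

Emit:
{"fn": "apply_moves", "kwargs": {"motion": [{"jaw": 0, "xyz": [-8, 0, 0], "twist": 0}, {"jaw": 0, "xyz": [-16, 0, 0], "twist": 0}, {"jaw": 0, "xyz": [-24, 0, 0], "twist": 0}, {"jaw": 0, "xyz": [-32, 0, 0], "twist": 0}, {"jaw": 0, "xyz": [-38, 0, 0], "twist": 0}]}}

```text
time: 11.35
ee_pos: [0.5617, 0.0186, 0.035]
tcp_rot: [180.0, 0.0, 169.3]
wrist_force: [-6.4, 1.6, 6.7]
opening: 0.0482
grasp_force: 86.1
```

```bash
python3 pk.py S
```

```text
tcp bay [-121.83165278    0.28818956] 0.03496856285402245 [1.79958131e+02 1.15856497e-03 1.69296620e+02] [-6.43711637  1.55758499  6.73358352]
wrist 18679
 x [-167.7  -80.8]
  -170 [-23.1  23.7] z 0.0365
  -150 [-23.5  24. ] z 0.037
  -130 [-35.   36.2] z 0.0371
  -110 [-23.4  24.5] z 0.0371
  -90 [-22.9  24.4] z 0.037
  -80 [-22.6  24.2] z 0.037
scene 426
 x [-160.7  -73.5]
  -130 [-36.2  26. ] z 0.0383
  -110 [-35.5  32. ] z 0.038
  -90 [-24.4  24.2] z 0.0375
  -80 [-23.6  23.6] z 0.0375
  -70 [-19.4  23.1] z 0.0381
```

Emit:
{"fn": "apply_moves", "kwargs": {"motion": [{"jaw": 0, "xyz": [-3, 0, 0], "twist": 0}, {"jaw": 0, "xyz": [-6, 0, 0], "twist": 0}, {"jaw": 0, "xyz": [-7.5, 0, 0], "twist": 0}, {"jaw": 0, "xyz": [-8.5, 0, 0], "twist": 0}, {"jaw": 0, "xyz": [-9, 0, 0], "twist": 0}]}}

```text
time: 12.08
ee_pos: [0.5701, 0.017, 0.035]
tcp_rot: [180.0, -0.0, 169.3]
wrist_force: [-7.6, 1.5, 8.7]
opening: 0.0485
grasp_force: 86.4
```

Emit:
{"fn": "apply_moves", "kwargs": {"motion": [{"jaw": 0, "xyz": [-0.7, 0, 0], "twist": 0}, {"jaw": 0, "xyz": [-1.4, 0, 0], "twist": 0}, {"jaw": 0, "xyz": [-2, 0, 0], "twist": 0}, {"jaw": 0, "xyz": [-2, 0, 0], "twist": 0}]}}

```text
time: 12.58
ee_pos: [0.5703, 0.017, 0.0349]
tcp_rot: [180.0, -0.2, 169.3]
wrist_force: [-17.2, 3.2, 14.0]
opening: 0.048
grasp_force: 87.2
```

```bash
python3 pk.py T
```

```text
tcp bay [-113.03207182    0.31820512] 0.03494430211980412 [179.96232722  -0.21289872 169.31141095] [-17.24003911   3.21969942  14.00875636]
wrist 18713
 x [-159.   -72.2]
  -150 [-23.5  23.9] z 0.0369
  -130 [-23.3  24.1] z 0.037
  -110 [-23.5  24.5] z 0.0371
  -90 [-22.9  24.3] z 0.037
  -80 [-22.9  24.3] z 0.037
  -70 [-22.6  24.2] z 0.0369
scene 369
 x [-151.4  -74. ]
  -150 [-24.7  15. ] z 0.037
  -130 [-24.1  26.6] z 0.0377
  -110 [-36.6  26.2] z 0.0377
  -90 [-23.9  23.7] z 0.0376
  -80 [-23.7  24.4] z 0.0379
  -70 [-21.4  20.6] z 0.0378
```

Stalled against the pins at a gentle 17 N, with its near end flush with the sole's. I release now.

Emit:
{"fn": "apply_moves", "kwargs": {"motion": [{"jaw": 0, "xyz": [1.5, 0, 0], "twist": 0}, {"jaw": 1, "xyz": [1.5, 0, 0], "twist": 0}, {"jaw": 1, "xyz": [1.5, 0, 0], "twist": 0}, {"jaw": 1, "xyz": [1.5, 0, -30], "twist": 0}, {"jaw": 1, "xyz": [5, 0, -85], "twist": 0}]}}

```text
time: 13.3
ee_pos: [0.5665, 0.0171, 0.1178]
tcp_rot: [-179.9, -0.2, 169.3]
wrist_force: [1.2, -0.3, 0.5]
opening: 0.0854
grasp_force: 0.0
```

Emit:
{"fn": "apply_moves", "kwargs": {"motion": [{"jaw": 1, "xyz": [30, 50, -30], "twist": 0}, {"jaw": 1, "xyz": [60, 100, -30], "twist": 0}, {"jaw": 1, "xyz": [60, 160, -30], "twist": 0}, {"jaw": 1, "xyz": [60, 220, -30], "twist": 0}, {"jaw": 1, "xyz": [60, 250, -30], "twist": 0}]}}

```text
time: 13.92
ee_pos: [0.5552, 0.277, 0.1486]
tcp_rot: [180.0, 0.0, 169.4]
wrist_force: [0.4, -0.0, -0.3]
opening: 0.0853
grasp_force: 0.0
```

```bash
python3 - <<'E'
from h import *
prm=P("top"); im,D=camera("top"); hsv=cv2.cvtColor(im,cv2.COLOR_RGB2HSV); C=cloud(D,prm); b=w2bay(C)*1e3
k=(hsv[...,1]<60)&(hsv[...,2]>110)&(abs(b[...,1])<45)&(b[...,0]>-190)&(b[...,0]<-62)
cs=max(cv2.findContours(k.astype(np.uint8),0,cv2.CHAIN_APPROX_NONE)[0],key=len).reshape(-1,2)
w=w2bay(onplane(cs,.037,prm))*1e3
print("z",np.median(C[...,2][k]))
for s in(1,-1):
    q=w[(w[:,1]*s>15)&(w[:,0]>-150)&(w[:,0]<-72)]; f=np.polyfit(q[:,0],q[:,1],1); print(s,np.degrees(f[0]),np.polyval(f,-110))
q=w[(w[:,0]<-152)&(abs(w[:,1])<18)]; print("near",np.median(q[:,0]))
im2,_=camera("scene"); a=cv2.resize(im[80:240,250:410],(600,600),interpolation=cv2.INTER_CUBIC); save("end.png",a)
save("ends.png",cv2.resize(im2[160:310,260:460],(800,600),interpolation=cv2.INTER_CUBIC))
E
```

```text
z 0.03718974805941114
1 1.2680910721523717 25.215505445789397
-1 -1.2871813082934367 -25.207973046248828
near -157.0158065997551
```

View pics/ends.png

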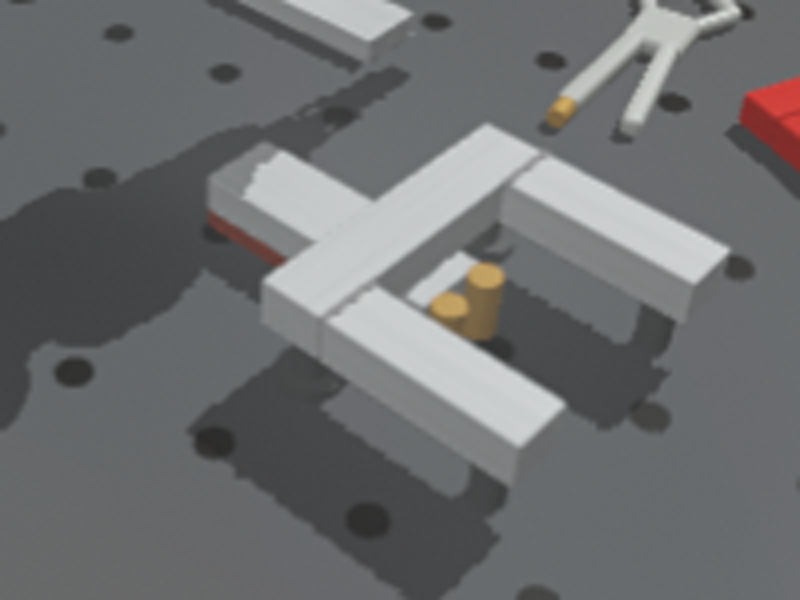

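View pics/end.png

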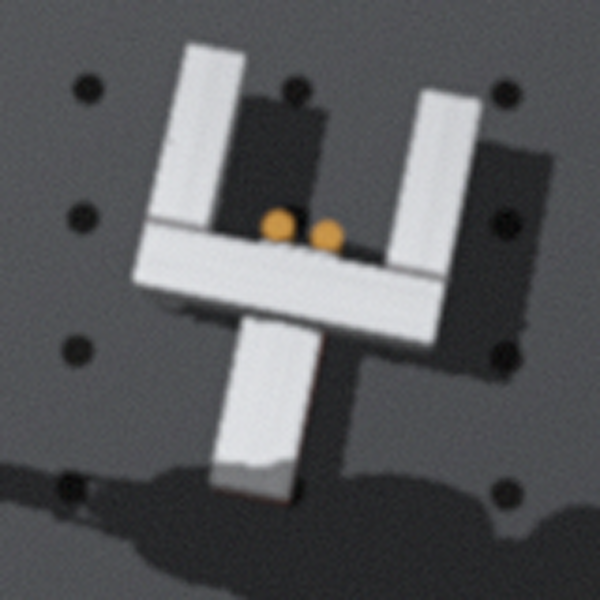

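The scene view shows the packer under the tube with the red sole flush beneath it, around (215,200)–(280,260). In the top crop, the packer reaches the pins (278,225) and (326,235), with a thin red line at its near end at row 497. I'll check both near ends.

```bash
python3 - <<'E'
from h import *
prm=P("top"); ims=[camera("top")[0].astype(float) for _ in range(4)]; im=np.mean(ims,0)
g=np.stack(np.meshgrid(np.arange(640),np.arange(400)),-1).reshape(-1,2)
b0=w2bay(onplane(g,.037,prm)).reshape(400,640,2)*1e3
for x in np.arange(-170,-149,1.5):
    k=(abs(b0[...,0]-x)<1)&(abs(b0[...,1])<18); print(x,im[k].mean(0).round(0))
# predicted apparent x (on z=.037 plane) of lower/upper sole edge at x=-160
c=-prm[2].T@prm[3]
for z in(.012,0.):
    for xb in(-.160,-.1625):
        p=np.r_[bay2w(xb,0),z]; print(z,xb,w2bay(c+(p-c)*(.037-c[2])/(z-c[2]))*1e3)
E
```

```text
-170.0 [38. 39. 40.]
-168.5 [38. 38. 40.]
-167.0 [39. 37. 38.]
-165.5 [43. 38. 38.]
-164.0 [52. 45. 45.]
-162.5 [65. 58. 58.]
-161.0 [82. 79. 80.]
-159.5 [95. 94. 96.]
-158.0 [110. 111. 113.]
-156.5 [117. 118. 121.]
-155.0 [120. 122. 125.]
-153.5 [121. 122. 125.]
-152.0 [120. 121. 124.]
-150.5 [120. 121. 123.]
0.012 -0.16 [-163.28894085   -1.52821862]
0.012 -0.1625 [-165.73626446   -1.52821862]
0.0 -0.16 [-164.8188948    -2.23911742]
0.0 -0.1625 [-167.24171434   -2.23911742]
```

```bash
python3 -c "
from workcell import bot; print(bot.job_done())"
```

```text
the job is handed in; nothing more can be done
None
```

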